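# Clear the bow bench: sort blanks, spool and mandrel into their places

### The arm

A 6-joint arm with a two-finger parallel gripper is mounted at the origin on a cart in front of the work surface, level with it; the furniture and walls round the work are solid. World frame = base frame: x ahead of the robot, y to its left, z up, the work surface at z = 0. Lengths are in m, angles in degrees, forces in N, time in s.
With the tool pointing down it reaches from about 0.375 to 0.9 m from the base axis. Payload 3.1 kg.
Tool frame: the origin (TCP) lies at the centre of the arm's flange, where the gripper is bolted on; the fingertips stand 182 mm ahead of it and the grasp point (between the pads) lies 164 mm ahead of it; x points along the fingers, z is the direction in which the jaws open and shut, and the axes are right-handed (so a half turn about x gives the same grasp; the last joint's range is limited). The gripper opens to 87 mm and grips with 3 to 60 N. Pads are 19 mm wide; open, the fingers measure 117 mm over their backs; the gripper's body (75 mm by 190 mm) begins 51 mm behind the grasp point.
Start: joints at [-84.311, 30.224, 82.088, -0, 67.689, -10.227], TCP at [0.171, -0.601, 0.405] pointing down, gripper open.
Joint ranges: [-176.69, 176.69], [-43.24, 126.21], [12.49, 139.97], [-82, 262], [0, 151.66], [-163.58, 163.58]. Speed limits (degrees/s): [159.86, 159.86, 180, 180, 180, 180].

### API

Orientations are given as a 3x3 rotation matrix whose columns are the frame's x, y, z axes.
In Python, from rig import bot gives the robot as it stands.
- The arm moves only by the shell command python3 -m crank 'ROWS' [OPENING]. ROWS is JSON, a list of rows, each an object with "offset": the shift along the tool's x, y, z in m, a list of three; "spin": the turn about the tool's x in rad. A call has 1 to 12 rows; each row shifts and turns the commanded pose from where the row before left it, along the tool's axes as they then stand; what a row does not reach is not made up. A row lasts 1/10 s, in which the tool goes at most 50 mm and 8.59 degrees, less where a joint would pass 70% of its speed; a pose out of reach is approached as far as the arm can. A call is refused whole if a number of a shift passes 0.05 or a number of a turn 0.15, either way. A call with a gripper value outside its range is refused whole. OPENING is the finger opening in m, from 0 to 0.087, set as the call begins (- or left out, the last holds). The fingers move at their own pace and stop on an object; the grip force is fixed at half the most. Time passes only in rows, so rows that do not move let the fingers close. It gives the time, the measured TCP pose, the force and the opening at its end, in the units of the state.
- bot.read_state(): the state, without advancing time (a new reading comes with each control period).
- bot.capture(name): name is "side" or "top"; returns a dict with "pixels" (480x640x3 uint8, blue, green, red), "depth" (480x640 float32, m along the optical axis (not along the pixel's ray), 0 where there is no reading), "K" (3x3 intrinsics, pixels), "world_to_cam" (4x4, takes a point from world to camera coordinates). Camera axes: x right, y up, looking along -z (the intrinsics and any distortion apply to the point x, -y, -z); pixel columns grow to the right and rows downward; lengths in m; the calibration is good to about 2 mm. A picture is of the moment at which its call begins.
- bot.hand_in(): hands the job in, once; it reports no verdict.
Trained networks look in a picture, given as the dict that the camera call returned (one of the last four; its "shot" number tells which), for a name from the list of things; names that differ only in an ending like _2 or _b are one class to them, and where a whole thing is asked for, a point or a joint stands for the part that bears it (a point fixed in the world has none). Each returns a list of dicts, best first, with "p" (0 to 1); they miss things now and then, are a little off and sometimes report something else, mostly with a low value. They report only what shows in the picture. A call takes as long as a camera call.
- bot.regions_of(label, picture): "region" (480x640 bool, what is visible of it) and "extent" ([centre column, centre row, width, height] in pixels, round what is visible of it).
The state is a dict: "time_s": time; "joint_positions": joint angles; "qvel": joint speeds; "tau": joint torques, N m; "position": TCP position; "tcp_rot": TCP orientation; "force": force on the tool from outside, world axes, zero at the start; "moment": the same for the moment, N m; "opening": opening from 0.0 (shut) to 1.0 (fully open).
Only numpy, scipy, OpenCV 4.12 (cv2) and the standard library are available. Lean on these libraries where they do the work, as an engineer would, in place of code of your own. Each camera call takes 0.05 s, during which the arm holds its last target.

### The job

Clear the bow bench: put the black and the white frog blank into the blue tray, each lying flat on its floor, and the spool of red thread into the yellow tray, standing upright on its floor. Draw the steel mandrel straight up out of its wooden sleeve block and stand it upright on the floor of the round green dish, never letting it tip over. Leave everything released and at rest in its place.

Things in the scene. Friction and masses are not known exactly. Their poses are not given: they have to be found in the camera images.
- black_blank: black ebony bow-frog blank, an oblong block 20 mm wide (x), 46 mm long (y) and 12 mm high, lying flat; one upper end is notched. Loose. Origin at the centre of the underside, z up.
- white_blank: white bow-frog blank, an oblong block 20 mm wide (x), 46 mm long (y) and 12 mm high, lying flat; one upper end is notched. Loose. Origin at the centre of the underside, z up.
- red_spool: spool of red thread, wooden flanges 29 mm across and 8 mm thick at foot and top, thread about 20 mm across between them, 40 mm high, standing upright. Loose. Origin at the centre of the underside, z up along the spool.
- mandrel: plain bright steel rod 24 mm in diameter and 50 mm long with flat ends and two dark grooves, about 0.2 kg, at first upright in the bore of the sleeve block, its top 30 mm above the block. Loose. Origin at the centre of its foot, z up along the rod.
- sleeve_block: dark wooden block 48 x 48 mm and 25 mm high with small brass screw heads at its corners, fixed to the bench; in its centre a blind upright bore 20 mm deep (its floor 5 mm above the underside) with 1.5 mm play on the mandrel's diameter. Origin at the centre of the underside, z up.
- blue_tray: blue painted tray, a shallow open rectangle 124 mm (its x) by 98 mm (its y) and 20 mm high, walls and floor 4 mm thick, so a clear floor of 116 x 90 mm; a small white label card without lettering on one short side (its -x side). Fixed to the bench. Origin at the centre of the underside (the inner floor is 4 mm above it), z up. For the frog blanks.
- yellow_tray: yellow painted tray, a shallow open rectangle 124 mm (its x) by 98 mm (its y) and 20 mm high, walls and floor 4 mm thick, so a clear floor of 116 x 90 mm; a small white label card without lettering on one short side (its -x side). Fixed to the bench. Origin at the centre of the underside (the inner floor is 4 mm above it), z up. For the spool.
- green_dish: round green dish, 64 mm across the rim and 8 mm high, inside about 56 mm across with a flat floor 4 mm above its underside. Fixed to the bench. For the mandrel. Origin at the centre of the underside, z up. Obstacle not listed: a black desk lamp, its elbow 0.58 m ahead of the base at 0.52 m height; swing sideways with the hand about 0.45 m from the base.

How it is judged:
By the outcome, as a careful person would: the job done as asked, in the order asked, and still so for the second after the job is handed in, with the robot touching nothing.
It also fails if it takes over 109 s, if anything falls off the work surface, if the arm or the gripper's body presses on something with over 40 N, if the wrist force passes 120 N, or if a joint passes its speed limit or range.

## Working session

There is one attempt and no reset: what is moved stays moved. The work goes in short steps, Python scripts to look and compute and a shell command to move; the robot and the scene stay as the last step left them, time stands still between calls to the robot, and variables do not carry over. Pictures are saved under pics/ and viewed, and the job is handed in when it is done.

```bash
ls; mkdir -p pics
python3 - <<'E'
from rig import bot
import cv2,numpy as np
s=bot.read_state()
for k in s: print(k,np.round(s[k],4).tolist())
for n in("top","side"):
    c=bot.capture(n); cv2.imwrite(f"pics/{n}0.png",c["pixels"]); print(n,c["K"].tolist(),np.round(c["world_to_cam"],3).tolist(),[k for k in c])
E
```

```text
pics
time_s 0.0
joint_positions [-84.311, 30.2804, 82.1574, 0.001, 67.6902, -10.2279]
qvel [0.0188, -0.0106, 0.0587, 0.0948, 0.0492, -0.0388]
tau [-0.0008, -44.0043, -17.6596, 0.0633, 0.0582, -0.0002]
position [0.1714, -0.6007, 0.4037]
tcp_rot [[-0.0002, 0.9617, 0.2742], [0.0022, 0.2742, -0.9617], [-1.0, 0.0004, -0.0022]]
force [0.1655, -0.3435, 0.2526]
moment [0.0537, 0.0003, 0.0268]
opening 0.9967
top [[562.476970685407, 0.0, 311.0437654392358], [0.0, 562.476970685407, 233.64774088053616], [0.0, 0.0, 1.0]] [[-0.005, -1.0, -0.018, -0.166], [0.992, -0.008, 0.125, -0.475], [-0.125, -0.018, 0.992, -0.9], [0.0, 0.0, 0.0, 1.0]] ['pixels', 'depth', 'K', 'world_to_cam', 'shot']
side [[480.4277578367493, 0.0, 315.4052116159202], [0.0, 480.4277578367493, 245.84432324311845], [0.0, 0.0, 1.0]] [[-0.996, 0.086, -0.02, 0.486], [-0.062, -0.52, 0.852, -0.087], [0.063, 0.85, 0.523, -0.737], [0.0, 0.0, 0.0, 1.0]] ['pixels', 'depth', 'K', 'world_to_cam', 'shot']
```

View pics/top0.png

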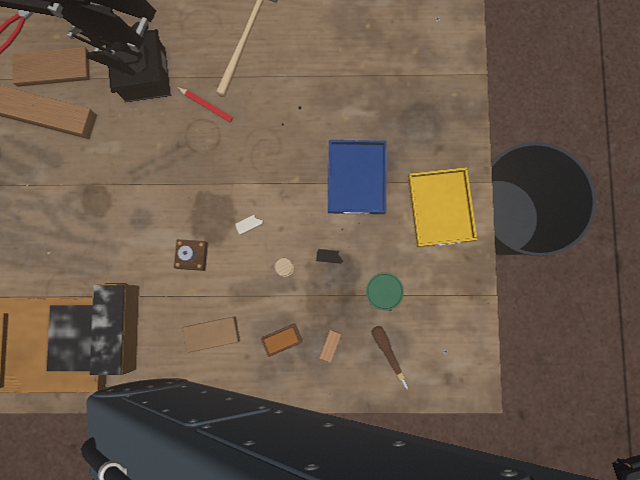

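View pics/side0.png

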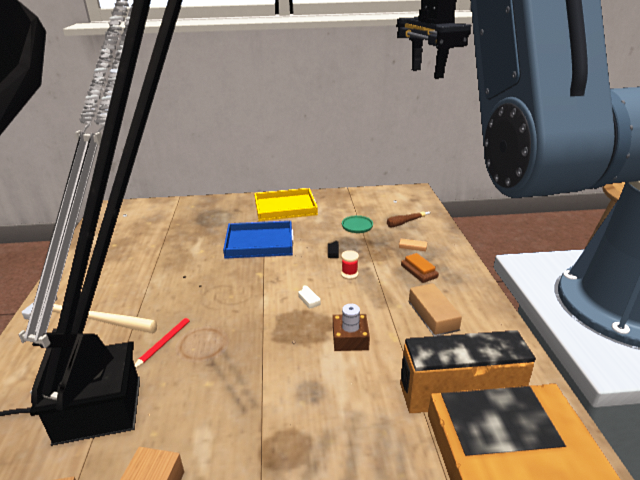

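The top view shows everything: blue tray (357,177), yellow tray (443,207), white blank (249,224), black blank (329,256), spool (284,267), mandrel in block (190,254), dish (385,292). The side view agrees. The lamp stands at far left.

```bash
cat > h.py <<'E'
from rig import bot
import cv2,numpy as np
names=["black_blank","white_blank","red_spool","mandrel","sleeve_block","blue_tray","yellow_tray","green_dish"]
def cloud(c):
    d=c["depth"];K=c["K"];v,u=np.mgrid[0:480,0:640]
    p=np.stack([(u-K[0,2])/K[0,0]*d,-(v-K[1,2])/K[1,1]*d,-d,np.ones_like(d)],-1)
    return (p@np.linalg.inv(c["world_to_cam"]).T)[...,:3]
def look(name,labels=names,f=None):
    c=bot.capture(name)
    if f: cv2.imwrite(f,c["pixels"])
    P=cloud(c); out={}
    for n in labels:
        for r in bot.regions_of(n,c)[:2]:
            if r["p"]<.3: continue
            m=r["region"]&(c["depth"]>0); q=P[m]
            if len(q)<8: continue
            zt=np.percentile(q[:,2],90)
            t=q[q[:,2]>zt-.004]
            R=cv2.minAreaRect((t[:,:2]*1000).astype(np.float32)); A=cv2.minAreaRect((q[:,:2]*1000).astype(np.float32))
            print(n,round(float(r["p"]),2),"ext",np.round(r["extent"]).tolist(),"n",len(q),"z10/90",np.round(np.percentile(q[:,2],[10,90])*1000,1),"top",np.round(R[0],1),np.round(R[1],1),round(R[2],1),"mean",np.round(t[:,:2].mean(0)*1000,1),"all",np.round(A[0],1),np.round(A[1],1),round(A[2],1))
            out.setdefault(n,q)
    return c,P,out
def st():
    s=bot.read_state(); R=np.array(s["tcp_rot"]);g=np.array(s["position"])+R[:,0]*.164
    print("t",round(s["time_s"],2),"grasp pt",np.round(g*1000,1),"zaxis deg",round(np.degrees(np.arctan2(R[1,2],R[0,2])),2),"tilt",np.round(R[:,0],4),"F",np.round(s["force"],1),"open mm",round(s["opening"]*87,1)); return s,R,g
E
python3 - <<'E'
from h import *
look("top"); print(); look("side")
E
```

```text
black_blank 0.67 ext [329.0, 255.0, 28.0, 17.0] n 306 z10/90 [ 7.2 13.2] top [ 439.4 -199.1] [42.8 19.9] 83.9 mean [ 439.  -197.4] all [ 440.8 -198.7] [44.5 22.6] 83.9
black_blank 0.57 ext [282.0, 269.0, 18.0, 21.0] n 265 z10/90 [34.4 41.9] top [ 419.3 -124.5] [26.  27.5] 25.2 mean [ 419.2 -124.4] all [ 419.6 -123.8] [28.7 26.9] 62.1
white_blank 0.78 ext [249.0, 224.0, 28.0, 21.0] n 292 z10/90 [ 8.4 13.6] top [495.5 -64.2] [20.1 43. ] 25.3 mean [494.  -62.9] all [495.5 -64.5] [20.8 43.5] 26.2
red_spool 0.55 ext [283.0, 268.0, 20.0, 19.0] n 246 z10/90 [36.3 41.9] top [ 420.  -125.2] [26.4 25.2] 44.8 mean [ 419.8 -125.2] all [ 420.4 -125.2] [27.  25.7] 44.8
mandrel 0.82 ext [187.0, 251.0, 17.0, 12.0] n 207 z10/90 [38.5 56.4] top [442.1  32.1] [21.6 21.2] 88.1 mean [442.1  32.2] all [441.6  31.7] [22.3 22.1] 0.6
mandrel 0.71 ext [331.0, 257.0, 30.0, 15.0] n 300 z10/90 [ 7.8 13.2] top [ 439.3 -200. ] [44.6 19.9] 83.9 mean [ 438.9 -197.9] all [ 440.3 -200.4] [45.2 22.1] 83.6
sleeve_block 0.96 ext [191.0, 256.0, 35.0, 35.0] n 733 z10/90 [11.8 26.9] top [442.1  32.8] [48.7 48.1] 85.5 mean [
[... 1685 characters left out ...]
.6] [61.5 50.1] 86.3
blue_tray 0.75 ext [256.0, 239.0, 73.0, 40.0] n 2344 z10/90 [ 2.3 18. ] top [ 573.1 -246.3] [100.9 124.4] 88.0 mean [ 575.  -240.5] all [ 573.2 -246.3] [102.9 124.4] 87.8
yellow_tray 0.71 ext [285.0, 205.0, 62.0, 31.0] n 1622 z10/90 [ 2.1 17.8] top [ 520.5 -388.1] [123.4 103. ] 6.0 mean [ 518.4 -381.5] all [ 520.7 -389. ] [124.  103.8] 6.5
green_dish 0.76 ext [358.0, 225.0, 32.0, 16.0] n 436 z10/90 [1.9 6.4] top [ 380.8 -290.2] [61.  61.8] 40.5 mean [ 380.6 -292.2] all [ 380.8 -290.2] [61.  61.8] 40.5
green_dish 0.51 ext [284.0, 204.0, 61.0, 33.0] n 1694 z10/90 [ 2. 18.] top [ 520.1 -388.8] [125.4 102.8] 6.8 mean [ 518.7 -384.9] all [  516.8 -1007.6] [1352.   133.3] 89.8
```

```bash
cat >> h.py <<'E'
def go(x,y,z,h=None):
    """print spin (rad) to heading h (mod 180), then offset along tool axes (mm) after the spin"""
    s,R,g=st(); cur=np.degrees(np.arctan2(R[1,2],R[0,2])); sp=0
    if h is not None:
        d=(h-cur+90)%180-90
        print("spin options rad: %.4f or %.4f"%(-np.radians(d),-np.radians(d-180 if d>0 else d+180)),"j6",round(s["joint_positions"][5],1))
        cur=cur+d
    D=np.array([x,y,z])-g*1000; hz=np.radians(cur)
    if h is None: o=R.T@D
    else:
        o=np.array([-D[2],-D[0]*np.sin(hz)+D[1]*np.cos(hz),D[0]*np.cos(hz)+D[1]*np.sin(hz)])
    print("offset total mm",np.round(o,1),"(flip y,z if flipped)")
E
python3 - <<'E'
from h import *
go(439.3,-199,240,-6)
c=bot.capture("side");P=cloud(c)
q=P[(P[...,2]>.2)&(c["depth"]>0)&(P[...,0]>.35)]
for z in np.arange(.2,1,.1):
    b=q[(q[:,2]>z)&(q[:,2]<z+.1)&(q[:,1]>-.5)]
    if len(b): print(round(z,1),len(b),np.round(np.percentile(b[:,:2],[1,99],axis=0),2).tolist())
E
```

```text
t 1.0 grasp pt [ 171.4 -601.   240.8] zaxis deg -74.08 tilt [ 0. -0. -1.] F [-0.7  0.6 -0.3] open mm 87.3
spin options rad: -1.1883 or 1.9533 j6 -10.2
offset total mm [  0.8 427.8 224.4] (flip y,z if flipped)
0.2 6031 [[0.68, 0.06], [0.76, 0.16]]
0.3 6072 [[0.63, 0.02], [0.72, 0.1]]
0.4 6498 [[0.58, 0.0], [0.68, 0.45]]
```

```bash
python3 -m crank '[{"offset":[0,0,0],"spin":-0.1485},{"offset":[0,0,0],"spin":-0.1485},{"offset":[0,0,0],"spin":-0.1485},{"offset":[0,0,0],"spin":-0.1485},{"offset":[0,0,0],"spin":-0.1485},{"offset":[0,0,0],"spin":-0.1485},{"offset":[0,0,0],"spin":-0.1485},{"offset":[0,0,0],"spin":-0.1485}]' 0.05
python3 -m crank '[{"offset":[0,0.038,0.02],"spin":0},{"offset":[0,0.038,0.02],"spin":0},{"offset":[0,0.038,0.02],"spin":0},{"offset":[0,0.038,0.02],"spin":0},{"offset":[0,0.038,0.02],"spin":0},{"offset":[0,0.038,0.02],"spin":0},{"offset":[0,0.038,0.02],"spin":0},{"offset":[0,0.038,0.02],"spin":0},{"offset":[0,0.038,0.02],"spin":0},{"offset":[0,0.038,0.02],"spin":0},{"offset":[0,0.038,0.02],"spin":0},{"offset":[0,0.01,0.004],"spin":0}]'
python3 - <<'E'
from h import *
go(439.3,-199,240,-6)
E
```

```text
time_s: 1.85
position: [0.1714, -0.601, 0.4048]
tcp_rot: [[0.0, 0.099, 0.995], [-0.0, 0.995, -0.099], [-1.0, -0.0, 0.0]]
force: [-0.3, -0.3, 0.3]
opening: 0.575
time_s: 3.05
position: [0.4404, -0.1957, 0.405]
tcp_rot: [[0.001, 0.101, 0.995], [0.001, 0.995, -0.101], [-1.0, 0.001, 0.001]]
force: [-0.2, -0.8, -0.0]
opening: 0.574
t 3.05 grasp pt [ 440.5 -195.6  241. ] zaxis deg -5.77 tilt [ 8.e-04  9.e-04 -1.e+00] F [-0.2 -0.8 -0. ] open mm 49.9
spin options rad: 0.0039 or -3.1377 j6 -31.6
offset total mm [ 1.  -3.5 -0.8] (flip y,z if flipped)
```

```bash
python3 -m crank '[{"offset":[0.04,-0.002,-0.001],"spin":0},{"offset":[0.04,-0.001,0],"spin":0},{"offset":[0.04,0,0],"spin":0},{"offset":[0.04,0,0],"spin":0},{"offset":[0.025,0,0],"spin":0},{"offset":[0.015,0,0],"spin":0},{"offset":[0,0,0],"spin":0},{"offset":[0,0,0],"spin":0}]'
python3 - <<'E'
from h import *
go(439.3,-199,21.5,-6)
c=bot.capture("side");cv2.imwrite("pics/s1.png",cv2.resize(c["pixels"][180:360,220:460],(800,600)))
E
```

```text
time_s: 3.85
position: [0.4378, -0.2023, 0.2048]
tcp_rot: [[-0.0, 0.105, 0.994], [-0.0, 0.994, -0.105], [-1.0, -0.0, -0.0]]
force: [0.6, 0.2, 0.2]
opening: 0.574
t 3.85 grasp pt [ 437.8 -202.3   40.8] zaxis deg -6.04 tilt [-0.e+00 -1.e-04 -1.e+00] F [0.6 0.2 0.2] open mm 49.9
spin options rad: -0.0007 or 3.1409 j6 -32.1
offset total mm [19.3  3.5  1.1] (flip y,z if flipped)
```

View pics/s1.png

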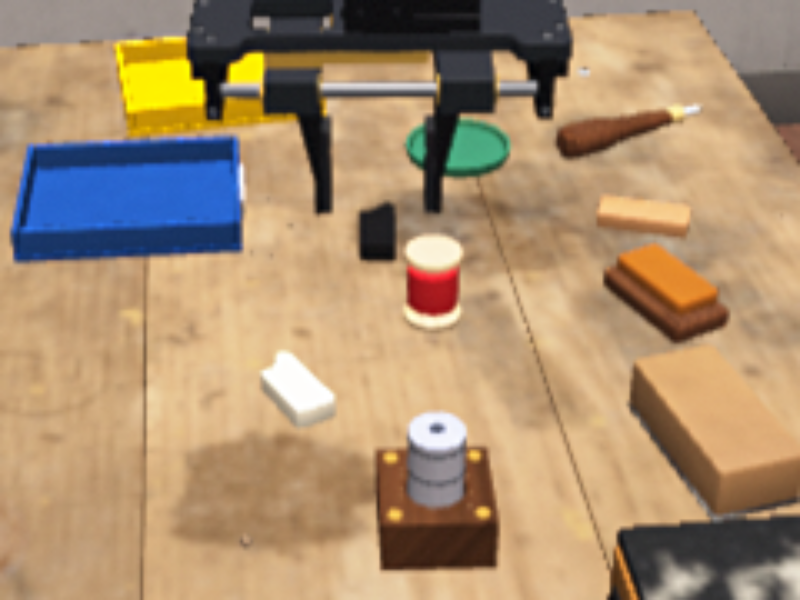

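The jaws (crop ~(320,200) and (435,200)) straddle the black blank at (378,232) and clear the spool.

```bash
python3 -m crank '[{"offset":[0.01,0.003,0.001],"spin":0},{"offset":[0.006,0,0],"spin":0},{"offset":[0.003,0,0],"spin":0},{"offset":[0,0,0],"spin":0}]'
python3 -m crank '[{"offset":[0,0,0],"spin":0},{"offset":[0,0,0],"spin":0},{"offset":[0,0,0],"spin":0},{"offset":[0,0,0],"spin":0},{"offset":[0,0,0],"spin":0},{"offset":[0,0,0],"spin":0}]' 0
python3 - <<'E'
from h import *
st()
E
```

```text
time_s: 4.3
position: [0.439, -0.1987, 0.1854]
tcp_rot: [[-0.001, 0.105, 0.995], [0.0, 0.995, -0.105], [-1.0, 0.0, -0.001]]
force: [0.0, -1.0, 0.3]
opening: 0.575
time_s: 4.9
position: [0.4391, -0.1989, 0.1859]
tcp_rot: [[0.0, 0.105, 0.994], [-0.0, 0.994, -0.105], [-1.0, -0.0, 0.0]]
force: [-0.5, -0.0, 1.9]
opening: 0.224
t 4.9 grasp pt [ 439.1 -198.9   21.9] zaxis deg -6.01 tilt [ 2.e-04 -1.e-04 -1.e+00] F [-0.5 -0.   1.9] open mm 19.5
```

```bash
python3 -m crank '[{"offset":[-0.01,0,0],"spin":0},{"offset":[-0.03,0,0],"spin":0},{"offset":[-0.04,0,0],"spin":0},{"offset":[-0.04,0,0],"spin":0},{"offset":[0,0,0],"spin":0}]'
python3 -m crank '[{"offset":[0,0,0],"spin":0.149},{"offset":[0,0,0],"spin":0.149},{"offset":[0,0,0],"spin":0.149},{"offset":[0,0,0],"spin":0.149},{"offset":[0,0,0],"spin":0.149},{"offset":[0,0,0],"spin":0.149},{"offset":[0,0,0],"spin":0.149},{"offset":[0,0,0],"spin":0.149},{"offset":[0,0,0],"spin":0.149},{"offset":[0,0,0],"spin":0.149},{"offset":[0,0,0],"spin":0}]'
python3 - <<'E'
from h import *
go(600,-247.2,140,-91.5)
E
```

```text
time_s: 5.4
position: [0.4402, -0.1995, 0.3107]
tcp_rot: [[0.009, 0.105, 0.994], [-0.007, 0.995, -0.104], [-1.0, -0.006, 0.009]]
force: [0.6, -0.4, -0.6]
opening: 0.225
time_s: 6.5
position: [0.4387, -0.1986, 0.3054]
tcp_rot: [[-0.001, 1.0, -0.024], [0.001, -0.024, -1.0], [-1.0, -0.001, -0.001]]
force: [-0.6, 0.0, 0.3]
opening: 0.222
t 6.5 grasp pt [ 438.6 -198.5  141.4] zaxis deg -91.38 tilt [-9.e-04  7.e-04 -1.e+00] F [-0.6  0.   0.3] open mm 19.3
spin options rad: 0.0022 or -3.1394 j6 53.7
offset total mm [  1.4 162.6  44.5] (flip y,z if flipped)
```

```bash
python3 -m crank '[{"offset":[0,0.025,0.007],"spin":0.002},{"offset":[0,0.033,0.009],"spin":0},{"offset":[0,0.033,0.009],"spin":0},{"offset":[0,0.033,0.009],"spin":0},{"offset":[0,0.025,0.007],"spin":0},{"offset":[0,0.0136,0.0035],"spin":0},{"offset":[0.03,0,0],"spin":0},{"offset":[0.03,0,0],"spin":0},{"offset":[0.02,0,0],"spin":0},{"offset":[0,0,0],"spin":0},{"offset":[0,0,0],"spin":0}]'
python3 - <<'E'
from h import *
go(600,-247.2,27,-91.5)
c=bot.capture("top");cv2.imwrite("pics/t2.png",cv2.resize(c["pixels"][100:280,260:500],(800,600)))
c=bot.capture("side");cv2.imwrite("pics/s2.png",cv2.resize(c["pixels"][150:330,180:420],(800,600)))
E
```

```text
time_s: 7.6
position: [0.6003, -0.2475, 0.2254]
tcp_rot: [[-0.001, 1.0, -0.024], [0.001, -0.024, -1.0], [-1.0, -0.001, -0.001]]
force: [-0.9, -0.2, -0.2]
opening: 0.228
t 7.6 grasp pt [ 600.2 -247.4   61.4] zaxis deg -91.4 tilt [-9.e-04  6.e-04 -1.e+00] F [-0.9 -0.2 -0.2] open mm 19.9
spin options rad: 0.0017 or -3.1399 j6 59.2
offset total mm [34.4 -0.2 -0.2] (flip y,z if flipped)
```

View pics/s2.png

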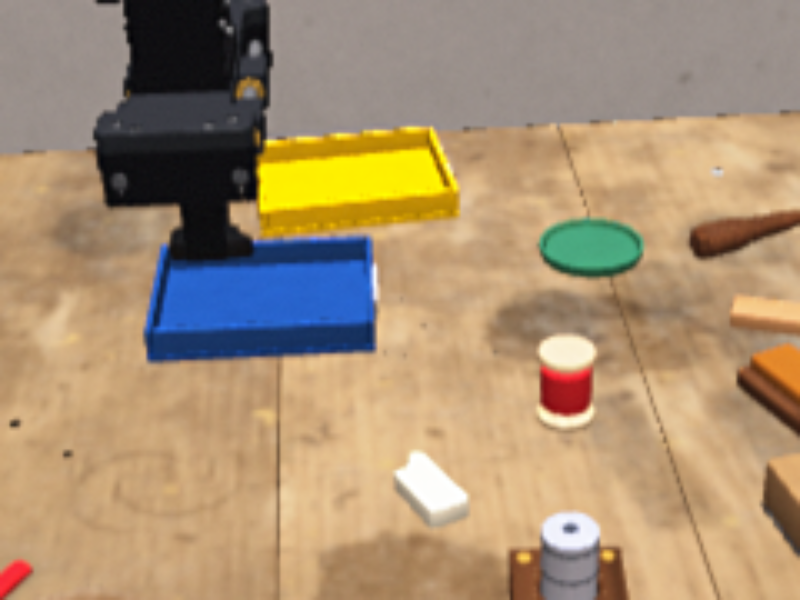

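View pics/t2.png

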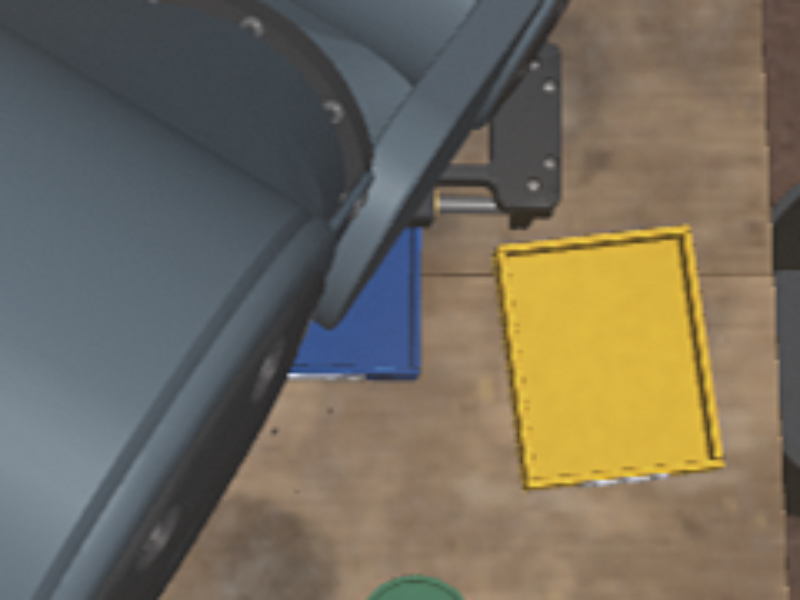

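Black blank (crop ~(210,245) in side view) hangs over the far half of the blue tray; path is clear.

```bash
python3 -m crank '[{"offset":[0.015,0,0],"spin":0},{"offset":[0.01,0,0],"spin":0},{"offset":[0.006,0,0],"spin":0},{"offset":[0.003,0,0],"spin":0},{"offset":[0.0005,0,0],"spin":0},{"offset":[0,0,0],"spin":0},{"offset":[0,0,0],"spin":0}]'
python3 -m crank '[{"offset":[0,0,0],"spin":0},{"offset":[0,0,0],"spin":0},{"offset":[0,0,0],"spin":0},{"offset":[0,0,0],"spin":0}]' 0.036
python3 -m crank '[{"offset":[-0.02,0,0],"spin":0},{"offset":[-0.04,0,0],"spin":0},{"offset":[-0.04,0,0],"spin":0},{"offset":[-0.04,0,0],"spin":0},{"offset":[0,0,0],"spin":0}]'
python3 - <<'E'
from h import *
go(495.3,-64,165,25.5)
E
```

```text
time_s: 8.4
position: [0.6006, -0.2477, 0.1916]
tcp_rot: [[0.001, 1.0, -0.026], [-0.0, -0.026, -1.0], [-1.0, 0.001, 0.0]]
force: [-0.5, 0.2, -0.6]
opening: 0.226
time_s: 8.8
position: [0.6005, -0.2475, 0.1914]
tcp_rot: [[0.0, 1.0, -0.026], [-0.0, -0.026, -1.0], [-1.0, 0.0, 0.0]]
force: [-0.1, 0.2, 0.7]
opening: 0.398
time_s: 9.3
position: [0.6022, -0.2485, 0.338]
tcp_rot: [[0.012, 1.0, -0.026], [-0.007, -0.026, -1.0], [-1.0, 0.012, 0.007]]
force: [1.5, 0.7, -0.3]
opening: 0.415
t 9.3 grasp pt [ 604.1 -249.7  174. ] zaxis deg -91.49 tilt [ 0.0115 -0.0071 -0.9999] F [ 1.5  0.7 -0.3] open mm 36.1
spin options rad: 1.0997 or -2.0419 j6 59.3
offset total mm [   9.  -214.4   18.3] (flip y,z if flipped)
```

```bash
python3 -m crank '[{"offset":[0,-0.026,-0.024],"spin":-0.14},{"offset":[0,0,0],"spin":-0.14},{"offset":[0,0,0],"spin":0.14},{"offset":[0,0,0],"spin":0.14},{"offset":[0,-0.026,-0.024],"spin":0},{"offset":[0,-0.026,-0.024],"spin":0},{"offset":[0,-0.026,-0.024],"spin":0},{"offset":[0,-0.026,-0.024],"spin":0},{"offset":[0,-0.026,-0.024],"spin":0},{"offset":[0,0,0],"spin":0}]' 0.05
python3 - <<'E'
from h import *
go(460,-90,120,25.5)
c=bot.capture("top");cv2.imwrite("pics/t3.png",c["pixels"])
E
```

```text
time_s: 10.3
position: [0.4437, -0.096, 0.3302]
tcp_rot: [[-0.009, 1.0, -0.024], [0.005, -0.024, -1.0], [-1.0, -0.009, -0.004]]
force: [0.0, 0.5, 0.1]
opening: 0.578
t 10.3 grasp pt [442.3 -95.2 166.2] zaxis deg -91.39 tilt [-0.0087  0.0046 -1.    ] F [0.  0.5 0.1] open mm 50.3
spin options rad: 1.1016 or -2.0400 j6 65.0
offset total mm [ 46.2   2.9 -18.2] (flip y,z if flipped)
```

View pics/t3.png

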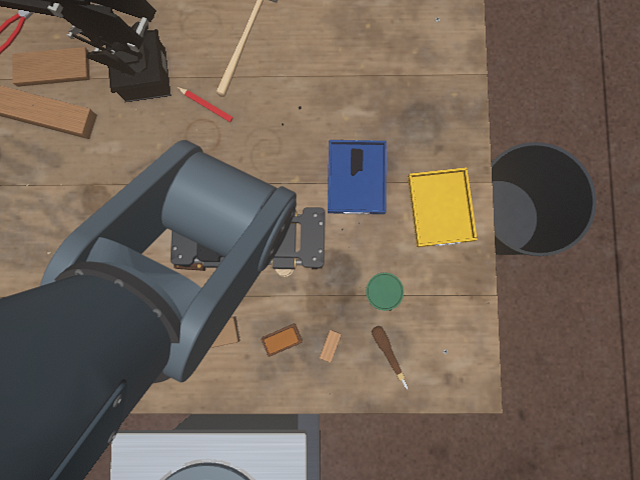

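Black blank lies inside the far half of the blue tray at (357,162). The wrist has clearance to the lamp base at (140,70).

```bash
python3 -m crank '[{"offset":[0,0,0],"spin":-0.146},{"offset":[0,0,0],"spin":-0.146},{"offset":[0,0,0],"spin":-0.146},{"offset":[0,0,0],"spin":-0.146},{"offset":[0,0,0],"spin":-0.146},{"offset":[0,0,0],"spin":-0.146},{"offset":[0,0,0],"spin":-0.146},{"offset":[0,0,0],"spin":-0.146},{"offset":[0,0,0],"spin":-0.146},{"offset":[0,0,0],"spin":-0.146},{"offset":[0,0,0],"spin":-0.146},{"offset":[0,0,0],"spin":-0.146}]'
python3 -m crank '[{"offset":[0,0,0],"spin":-0.146},{"offset":[0,0,0],"spin":-0.146},{"offset":[0.02,0,0],"spin":0},{"offset":[0.03,0,0],"spin":0},{"offset":[0.015,0,0],"spin":0},{"offset":[0,0,0],"spin":0}]'
python3 - <<'E'
from h import *
go(495.3,-64,45,25.5)
E
```

```text
time_s: 11.55
position: [0.4494, -0.1005, 0.3311]
tcp_rot: [[0.001, -0.16, 0.987], [-0.001, 0.987, 0.16], [-1.0, -0.001, 0.001]]
force: [-0.5, 0.3, 0.3]
opening: 0.576
time_s: 12.15
position: [0.4487, -0.1002, 0.2643]
tcp_rot: [[-0.003, -0.432, 0.902], [0.001, 0.902, 0.432], [-1.0, 0.002, -0.002]]
force: [0.3, -0.3, 1.0]
opening: 0.576
t 12.15 grasp pt [448.2 -99.9 100.3] zaxis deg 25.57 tilt [-0.0027  0.0013 -1.    ] F [ 0.3 -0.3  1. ] open mm 50.1
spin options rad: 0.0013 or -3.1403 j6 -52.1
offset total mm [55.3 12.2 58. ] (flip y,z if flipped)
```

```bash
python3 -m crank '[{"offset":[0,0.005,0.024],"spin":0},{"offset":[0,0.005,0.024],"spin":0},{"offset":[0.02,0.002,0.01],"spin":0},{"offset":[0.03,0,0],"spin":0},{"offset":[0.006,0,0],"spin":0},{"offset":[0,0,0],"spin":0},{"offset":[0,0,0],"spin":0}]'
python3 - <<'E'
from h import *
go(495.3,-64,21.7,25.5)
c=bot.capture("side");cv2.imwrite("pics/s4.png",cv2.resize(c["pixels"][180:360,220:460],(800,600)))
E
```

```text
time_s: 12.85
position: [0.4958, -0.064, 0.2111]
tcp_rot: [[0.001, -0.432, 0.902], [-0.0, 0.902, 0.432], [-1.0, -0.001, 0.001]]
force: [-0.1, 0.3, 1.2]
opening: 0.575
t 12.85 grasp pt [496.  -64.1  47.1] zaxis deg 25.59 tilt [ 1.3e-03 -5.0e-04 -1.0e+00] F [-0.1  0.3  1.2] open mm 50.1
spin options rad: 0.0015 or -3.1401 j6 -45.8
offset total mm [25.4  0.4 -0.6] (flip y,z if flipped)
```

View pics/s4.png

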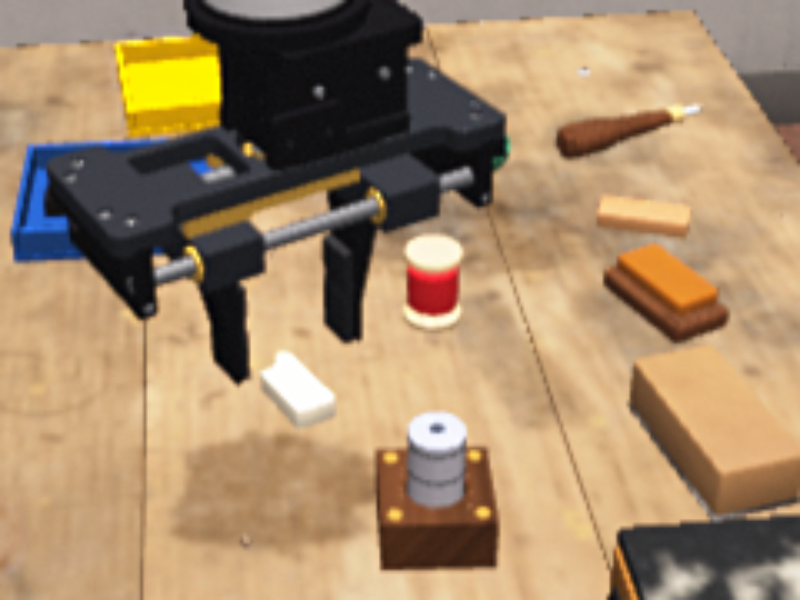

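The jaws straddle the white blank (crop (297,388)), with the spool and mandrel clear of the body.

```bash
python3 -m crank '[{"offset":[0.012,0,0],"spin":0},{"offset":[0.009,0,0],"spin":0},{"offset":[0.004,0,0],"spin":0},{"offset":[0,0,0],"spin":0},{"offset":[0,0,0],"spin":0}]'
python3 -m crank '[{"offset":[0,0,0],"spin":0},{"offset":[0,0,0],"spin":0},{"offset":[0,0,0],"spin":0},{"offset":[0,0,0],"spin":0},{"offset":[0,0,0],"spin":0},{"offset":[0,0,0],"spin":0}]' 0
python3 -m crank '[{"offset":[-0.01,0,0],"spin":0},{"offset":[-0.02,0,0],"spin":0},{"offset":[-0.03,0,0],"spin":0},{"offset":[-0.03,0,0],"spin":0},{"offset":[0,-0.01,-0.04],"spin":0},{"offset":[0,-0.01,-0.04],"spin":0},{"offset":[0,0,0],"spin":0}]'
python3 - <<'E'
from h import *
go(546,-245.8,120,88.5)
E
```

```text
time_s: 13.4
position: [0.4953, -0.0636, 0.185]
tcp_rot: [[-0.001, -0.432, 0.902], [0.0, 0.902, 0.432], [-1.0, 0.0, -0.0]]
force: [0.3, 0.1, 0.2]
opening: 0.571
time_s: 14.0
position: [0.4954, -0.0636, 0.1854]
tcp_rot: [[0.0, -0.432, 0.902], [-0.0, 0.902, 0.432], [-1.0, -0.0, 0.0]]
force: [-0.6, 0.7, 0.9]
opening: 0.224
time_s: 14.7
position: [0.4288, -0.1174, 0.2759]
tcp_rot: [[-0.003, -0.429, 0.903], [0.001, 0.903, 0.429], [-1.0, 0.002, -0.002]]
force: [0.2, 0.5, -0.4]
opening: 0.228
t 14.7 grasp pt [ 428.2 -117.2  112. ] zaxis deg 25.39 tilt [-0.0033  0.0011 -1.    ] F [ 0.2  0.5 -0.4] open mm 19.8
spin options rad: -1.1015 or 2.0401 j6 -55.1
offset total mm [  -8.  -121.1 -125.5] (flip y,z if flipped)
```

```bash
python3 -m crank '[{"offset":[0,0,0],"spin":-0.1375},{"offset":[0,0,0],"spin":-0.1375},{"offset":[0,0,0],"spin":-0.1375},{"offset":[0,0,0],"spin":-0.1375},{"offset":[0,0,0],"spin":-0.1375},{"offset":[0,0,0],"spin":-0.1375},{"offset":[0,0,0],"spin":-0.1375},{"offset":[0,0,0],"spin":-0.1375},{"offset":[0,0,0],"spin":0}]'
python3 -m crank '[{"offset":[0,-0.02,-0.02],"spin":0},{"offset":[0,-0.025,-0.026],"spin":0},{"offset":[0,-0.025,-0.026],"spin":0},{"offset":[0,-0.025,-0.026],"spin":0},{"offset":[0,-0.02,-0.02],"spin":0},{"offset":[0.02,-0.006,-0.0075],"spin":0},{"offset":[0.03,0,0],"spin":0},{"offset":[0,0,0],"spin":0},{"offset":[0,0,0],"spin":0}]'
python3 - <<'E'
from h import *
go(546,-245.8,26.5,88.5)
c=bot.capture("side");cv2.imwrite("pics/s5.png",cv2.resize(c["pixels"][150:330,180:420],(800,600)))
E
```

```text
time_s: 15.6
position: [0.4323, -0.116, 0.2756]
tcp_rot: [[0.001, -1.0, 0.024], [-0.0, 0.024, 1.0], [-1.0, -0.001, -0.0]]
force: [0.7, -0.2, 0.2]
opening: 0.221
time_s: 16.5
position: [0.5497, -0.2441, 0.225]
tcp_rot: [[-0.002, -1.0, 0.025], [0.001, 0.025, 1.0], [-1.0, 0.002, 0.001]]
force: [0.5, -1.6, -0.5]
opening: 0.223
t 16.5 grasp pt [ 549.4 -243.8   61. ] zaxis deg 88.55 tilt [-0.0017  0.0013 -1.    ] F [ 0.5 -1.6 -0.5] open mm 19.4
spin options rad: 0.0009 or -3.1407 j6 -123.1
offset total mm [34.5  3.4 -2.1] (flip y,z if flipped)
```

View pics/s5.png

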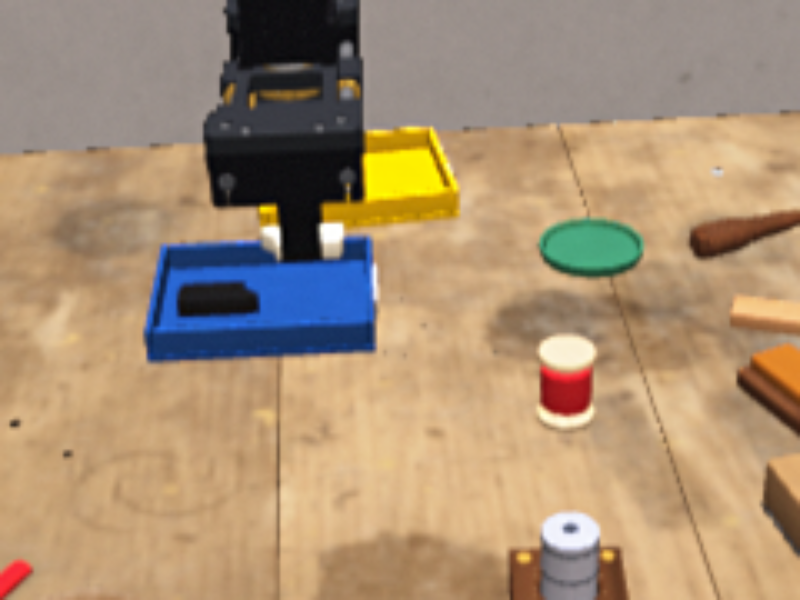

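Black lies flat in the tray (crop (215,298)); white (305,240) is held over the near half.

```bash
python3 -m crank '[{"offset":[0.005,0.0035,-0.002],"spin":0},{"offset":[0.015,0,0],"spin":0},{"offset":[0.009,0,0],"spin":0},{"offset":[0.004,0,0],"spin":0},{"offset":[0.001,0,0],"spin":0},{"offset":[0,0,0],"spin":0},{"offset":[0,0,0],"spin":0}]'
python3 -m crank '[{"offset":[0,0,0],"spin":0},{"offset":[0,0,0],"spin":0},{"offset":[0,0,0],"spin":0},{"offset":[0,0,0],"spin":0}]' 0.036
python3 -m crank '[{"offset":[-0.02,0,0],"spin":0},{"offset":[-0.04,0,0],"spin":0},{"offset":[-0.04,0,0],"spin":0},{"offset":[-0.03,0,0],"spin":0},{"offset":[0,0,0],"spin":0},{"offset":[0,0,0],"spin":0}]' 0.055
python3 - <<'E'
from h import *
go(420,-124.3,140,65)
E
```

```text
time_s: 17.25
position: [0.5465, -0.2466, 0.1914]
tcp_rot: [[0.0, -1.0, 0.024], [-0.0, 0.024, 1.0], [-1.0, -0.0, -0.0]]
force: [-0.3, -0.6, -0.7]
opening: 0.223
time_s: 17.65
position: [0.5464, -0.2465, 0.1914]
tcp_rot: [[0.0, -1.0, 0.024], [-0.0, 0.024, 1.0], [-1.0, -0.0, -0.0]]
force: [0.2, 0.3, 0.6]
opening: 0.398
time_s: 18.25
position: [0.5462, -0.2464, 0.3219]
tcp_rot: [[0.001, -1.0, 0.024], [-0.001, 0.024, 1.0], [-1.0, -0.001, -0.001]]
force: [0.4, 0.8, 0.0]
opening: 0.625
t 18.25 grasp pt [ 546.4 -246.5  157.9] zaxis deg 88.64 tilt [ 1.1e-03 -8.0e-04 -1.0e+00] F [0.4 0.8 0. ] open mm 54.4
spin options rad: 0.4126 or -2.7290 j6 -123.6
offset total mm [ 17.9 166.2  57.4] (flip y,z if flipped)
```

```bash
python3 -m crank '[{"offset":[0,0.026,0.024],"spin":0},{"offset":[0,0.026,0.024],"spin":0},{"offset":[0,0.026,0.024],"spin":0},{"offset":[0,0.026,0.024],"spin":0},{"offset":[0,0.0253,0.0232],"spin":0},{"offset":[0.03,0,0],"spin":0},{"offset":[0.03,0,0],"spin":0},{"offset":[0,0,0],"spin":0},{"offset":[0,0,0],"spin":0}]'
python3 - <<'E'
from h import *
go(420,-124.3,22.5,88.6)
c=bot.capture("side");cv2.imwrite("pics/s6.png",cv2.resize(c["pixels"][150:330,200:440],(800,600)))
E
```

```text
time_s: 19.15
position: [0.4195, -0.1241, 0.2603]
tcp_rot: [[-0.004, -1.0, 0.024], [0.002, 0.024, 1.0], [-1.0, 0.004, 0.002]]
force: [0.4, -0.6, -0.6]
opening: 0.634
t 19.15 grasp pt [ 418.9 -123.7   96.3] zaxis deg 88.63 tilt [-0.0035  0.0021 -1.    ] F [ 0.4 -0.6 -0.6] open mm 55.1
spin options rad: 0.0005 or -3.1410 j6 -119.8
offset total mm [73.8 -1.1 -0.6] (flip y,z if flipped)
```

View pics/s6.png

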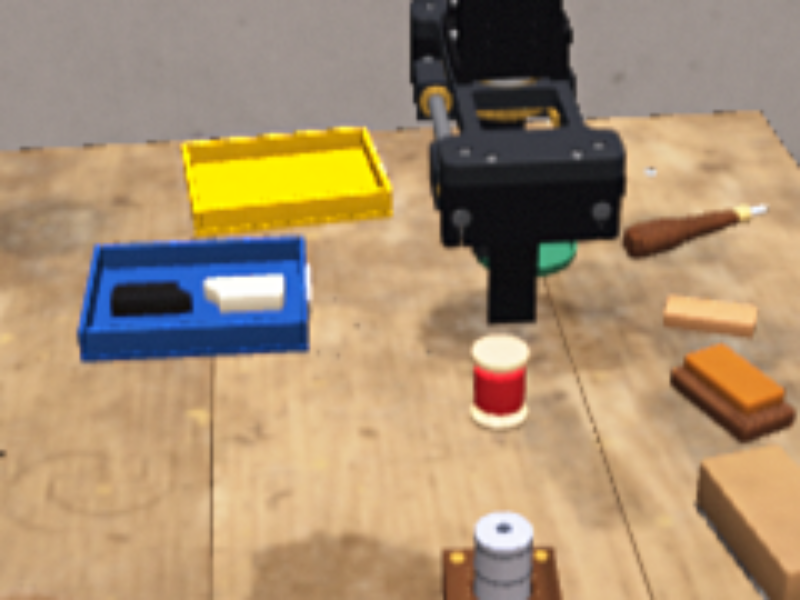

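Both blanks lie flat in the blue tray (crop (150,298) and (248,293)); hand is above the spool (500,380).

```bash
python3 -m crank '[{"offset":[0.025,0,0],"spin":0},{"offset":[0.025,0,0],"spin":0},{"offset":[0.015,0,0],"spin":0},{"offset":[0.007,0,0],"spin":0},{"offset":[0.003,0,0],"spin":0},{"offset":[0,0,0],"spin":0},{"offset":[0,0,0],"spin":0}]'
python3 -m crank '[{"offset":[0,0,0],"spin":0},{"offset":[0,0,0],"spin":0},{"offset":[0,0,0],"spin":0},{"offset":[0,0,0],"spin":0},{"offset":[0,0,0],"spin":0},{"offset":[0,0,0],"spin":0}]' 0
python3 - <<'E'
from h import *
st()
E
```

```text
time_s: 19.9
position: [0.4202, -0.1244, 0.187]
tcp_rot: [[0.001, -1.0, 0.024], [-0.001, 0.024, 1.0], [-1.0, -0.001, -0.001]]
force: [-0.4, -0.4, 0.1]
opening: 0.633
time_s: 20.5
position: [0.42, -0.1243, 0.1863]
tcp_rot: [[0.0, -1.0, 0.024], [-0.0, 0.024, 1.0], [-1.0, -0.0, -0.0]]
force: [-0.0, -0.1, 1.2]
opening: 0.278
t 20.5 grasp pt [ 420.  -124.3   22.3] zaxis deg 88.64 tilt [ 2.e-04 -1.e-04 -1.e+00] F [-0.  -0.1  1.2] open mm 24.2
```

```bash
python3 -m crank '[{"offset":[0,0,0],"spin":0},{"offset":[0,0,0],"spin":0}]'
python3 - <<'E'
from h import *
c=bot.capture("side");cv2.imwrite("pics/s7.png",cv2.resize(c["pixels"][200:320,280:440],(800,600)))
E
```

```text
time_s: 20.7
position: [0.4199, -0.1243, 0.1863]
tcp_rot: [[0.0, -1.0, 0.024], [-0.0, 0.024, 1.0], [-1.0, -0.0, -0.0]]
force: [-0.2, -0.4, 1.5]
opening: 0.276
```

View pics/s7.png

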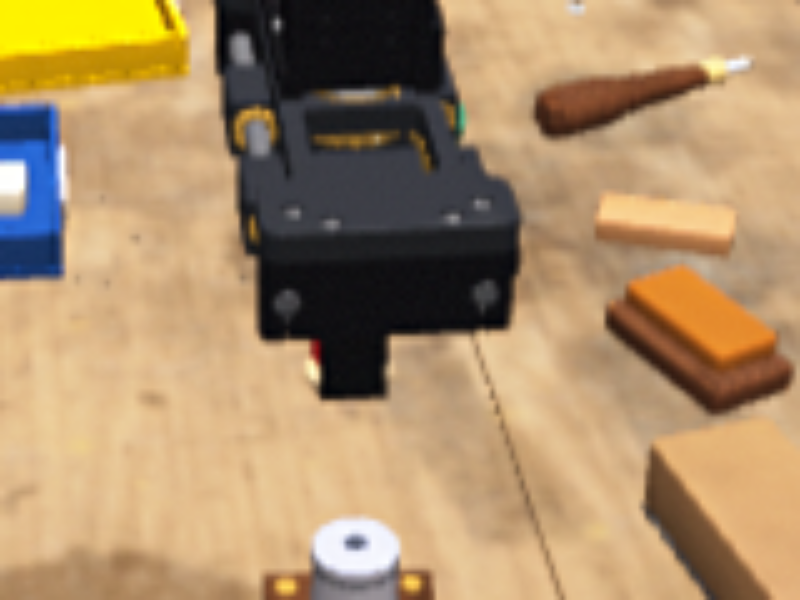

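```bash
python3 -m crank '[{"offset":[-0.005,0,0],"spin":0},{"offset":[-0.01,0,0],"spin":0},{"offset":[-0.02,0,0],"spin":0},{"offset":[-0.03,0,0],"spin":0},{"offset":[-0.03,0,0],"spin":0},{"offset":[-0.01,0,0],"spin":0},{"offset":[0,0,0],"spin":0}]'
python3 - <<'E'
from h import *
st()
c=bot.capture("side");cv2.imwrite("pics/s8.png",cv2.resize(c["pixels"][160:280,280:440],(800,600)))
E
```

```text
time_s: 21.45
position: [0.4201, -0.1243, 0.2929]
tcp_rot: [[0.003, -1.0, 0.024], [-0.002, 0.024, 1.0], [-1.0, -0.004, -0.002]]
force: [-0.2, -0.5, -1.2]
opening: 0.277
t 21.45 grasp pt [ 420.6 -124.6  128.9] zaxis deg 88.64 tilt [ 0.0035 -0.0021 -1.    ] F [-0.2 -0.5 -1.2] open mm 24.1
```

View pics/s8.png

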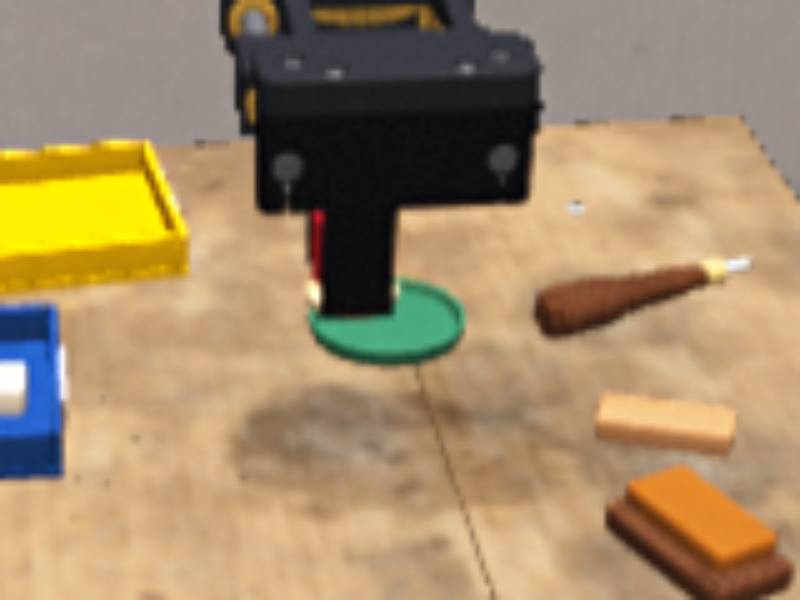

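```bash
python3 -m crank '[{"offset":[0,0,0],"spin":0.14},{"offset":[0,0,0],"spin":0.14},{"offset":[0,0,0],"spin":0.14},{"offset":[0,0,0],"spin":0.14},{"offset":[0,0,0],"spin":0.14},{"offset":[0,0,0],"spin":0.14},{"offset":[0,0,0],"spin":0.14},{"offset":[0,0,0],"spin":0.14},{"offset":[0,0,0],"spin":0.14},{"offset":[0,0,0],"spin":0.14},{"offset":[0,0,0],"spin":0}]'
python3 - <<'E'
from h import *
go(520,-388.6,130,6)
c=bot.capture("side");cv2.imwrite("pics/s9.png",cv2.resize(c["pixels"][160:280,280:440],(800,600)))
E
```

```text
time_s: 22.6
position: [0.4195, -0.1241, 0.2899]
tcp_rot: [[-0.003, -0.147, 0.989], [0.002, 0.989, 0.147], [-1.0, 0.002, -0.003]]
force: [0.6, -0.1, 0.1]
opening: 0.277
t 22.6 grasp pt [ 419.  -123.8  125.9] zaxis deg 8.43 tilt [-0.0029  0.0018 -1.    ] F [ 0.6 -0.1  0.1] open mm 24.1
spin options rad: 0.0424 or -3.0992 j6 -39.6
offset total mm [  -4.1 -274.    72.8] (flip y,z if flipped)
```

View pics/s9.png

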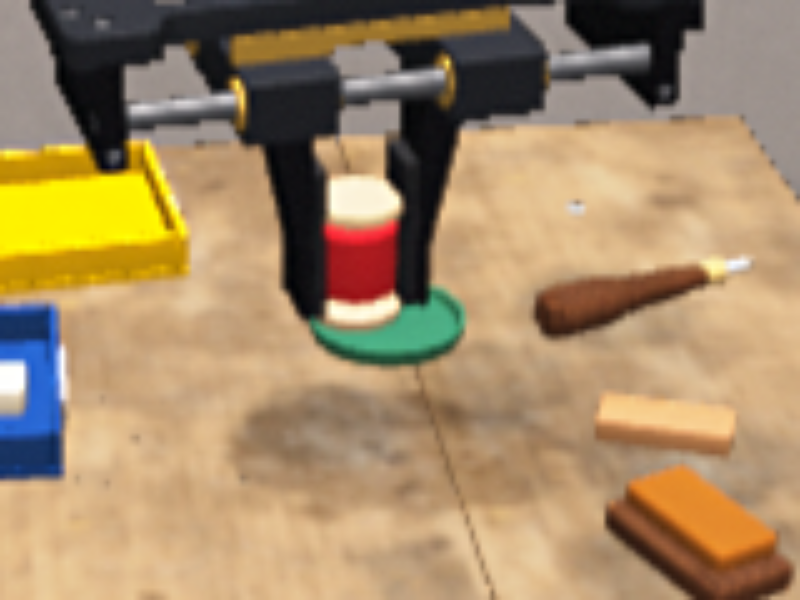

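Spool is held upright between the pads (crop (360,250)).

```bash
python3 -m crank '[{"offset":[0,-0.02,0.0046],"spin":0},{"offset":[0,-0.036,0.008],"spin":0},{"offset":[0,-0.036,0.008],"spin":0},{"offset":[0,-0.036,0.008],"spin":0},{"offset":[0,-0.036,0.008],"spin":0},{"offset":[0,-0.036,0.008],"spin":0},{"offset":[0,-0.036,0.008],"spin":0},{"offset":[0,-0.0257,0.005],"spin":0},{"offset":[0,-0.015,0.0035],"spin":0},{"offset":[0.03,0,0],"spin":0},{"offset":[0.03,0,0],"spin":0},{"offset":[0,0,0],"spin":0}]'
python3 - <<'E'
from h import *
go(520,-388.6,27.2,8.4)
c=bot.capture("side");cv2.imwrite("pics/s10.png",cv2.resize(c["pixels"][150:270,200:360],(800,600)))
E
```

```text
time_s: 23.85
position: [0.519, -0.3875, 0.2259]
tcp_rot: [[-0.008, -0.148, 0.989], [0.008, 0.989, 0.148], [-1.0, 0.009, -0.007]]
force: [-0.1, 0.6, -0.8]
opening: 0.282
t 23.85 grasp pt [ 517.7 -386.2   62. ] zaxis deg 8.54 tilt [-0.008   0.0084 -0.9999] F [-0.1  0.6 -0.8] open mm 24.5
spin options rad: 0.0024 or -3.1392 j6 -55.1
offset total mm [34.8 -2.8  1.9] (flip y,z if flipped)
```

View pics/s10.png

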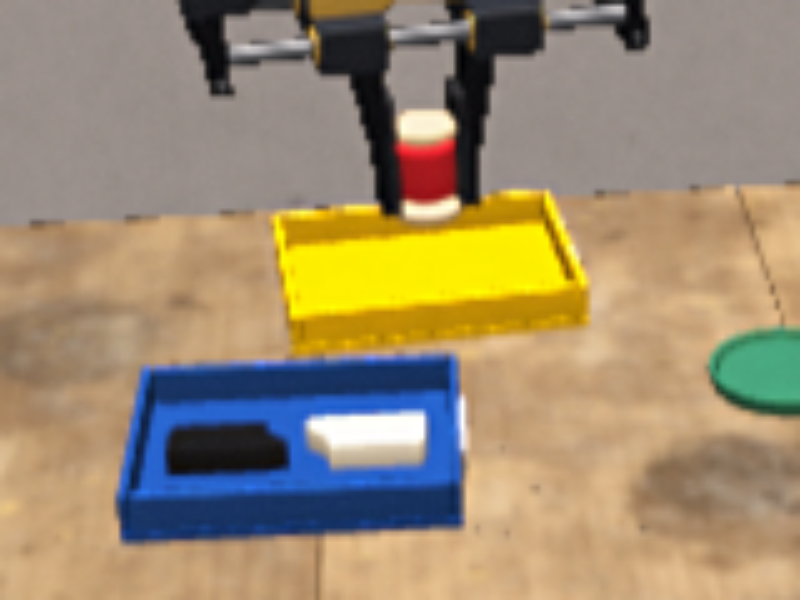

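The spool is upright over the yellow tray, both blanks flat in the blue tray.

```bash
python3 -m crank '[{"offset":[0.015,0,0],"spin":0},{"offset":[0.01,0,0],"spin":0},{"offset":[0.007,0,0],"spin":0},{"offset":[0,0,0],"spin":0},{"offset":[0,0,0],"spin":0},{"offset":[0,0,0],"spin":0}]'
python3 - <<'E'
from h import *
go(520,-388.6,26.6,8.4)
E
```

```text
time_s: 24.5
position: [0.5211, -0.3892, 0.1999]
tcp_rot: [[0.001, -0.147, 0.989], [-0.001, 0.989, 0.147], [-1.0, -0.001, 0.001]]
force: [0.1, 0.1, -0.2]
opening: 0.28
t 24.5 grasp pt [ 521.2 -389.3   35.9] zaxis deg 8.44 tilt [ 9.e-04 -9.e-04 -1.e+00] F [ 0.1  0.1 -0.2] open mm 24.4
spin options rad: 0.0006 or -3.1410 j6 -55.0
offset total mm [ 9.3  0.9 -1.1] (flip y,z if flipped)
```

```bash
python3 -m crank '[{"offset":[0.005,0,0],"spin":0},{"offset":[0.003,0,0],"spin":0},{"offset":[0.001,0,0],"spin":0},{"offset":[0,0,0],"spin":0},{"offset":[0,0,0],"spin":0}]'
python3 -m crank '[{"offset":[0,0,0],"spin":0},{"offset":[0,0,0],"spin":0},{"offset":[0,0,0],"spin":0},{"offset":[0,0,0],"spin":0},{"offset":[0,0,0],"spin":0}]' 0.045
python3 -m crank '[{"offset":[-0.01,0,0],"spin":0},{"offset":[-0.02,0,0],"spin":0},{"offset":[-0.03,0,0],"spin":0},{"offset":[-0.04,0,0],"spin":0},{"offset":[-0.04,0,0],"spin":0},{"offset":[0,0,0],"spin":0},{"offset":[0,0,0],"spin":0}]'
python3 - <<'E'
from h import *
go(442,33,165,8.4)
c=bot.capture("side");cv2.imwrite("pics/s11.png",cv2.resize(c["pixels"][150:330,200:440],(800,600)))
E
```

```text
time_s: 25.0
position: [0.5208, -0.3889, 0.1904]
tcp_rot: [[-0.0, -0.146, 0.989], [0.0, 0.989, 0.146], [-1.0, 0.0, -0.0]]
force: [-0.7, 0.5, 1.5]
opening: 0.276
time_s: 25.5
position: [0.5209, -0.389, 0.1901]
tcp_rot: [[-0.0, -0.146, 0.989], [0.0, 0.989, 0.146], [-1.0, 0.0, -0.0]]
force: [0.4, 0.1, -0.4]
opening: 0.509
time_s: 26.2
position: [0.521, -0.389, 0.3322]
tcp_rot: [[0.002, -0.147, 0.989], [-0.002, 0.989, 0.147], [-1.0, -0.003, 0.002]]
force: [-0.3, 0.2, -0.2]
opening: 0.514
t 26.2 grasp pt [ 521.4 -389.4  168.3] zaxis deg 8.43 tilt [ 0.0023 -0.0025 -1.    ] F [-0.3  0.2 -0.2] open mm 44.7
spin options rad: 0.0005 or -3.1411 j6 -55.0
offset total mm [  3.3 429.5 -16.8] (flip y,z if flipped)
```

View pics/s11.png

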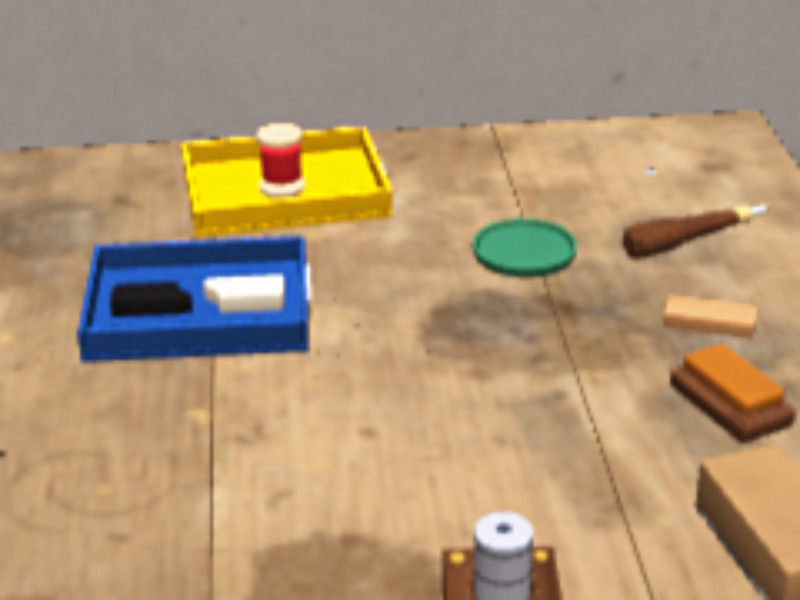

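All three placed items look right. Next, the mandrel.

```bash
python3 -m crank '[{"offset":[0,0.034,-0.0153],"spin":0},{"offset":[0,0.034,-0.0153],"spin":0},{"offset":[0,0.034,-0.0153],"spin":0},{"offset":[0,0.034,-0.0153],"spin":0},{"offset":[0,0.034,-0.0153],"spin":0},{"offset":[0,0.034,-0.0153],"spin":0}]' 0.05
python3 -m crank '[{"offset":[0,0.037,0.0126],"spin":0},{"offset":[0,0.037,0.0126],"spin":0},{"offset":[0,0.037,0.0126],"spin":0},{"offset":[0,0.037,0.0126],"spin":0},{"offset":[0,0.037,0.0126],"spin":0},{"offset":[0,0.03,0.01],"spin":0},{"offset":[0,0.009,0.002],"spin":0},{"offset":[0,0,0],"spin":0},{"offset":[0,0,0],"spin":0}]'
python3 - <<'E'
from h import *
go(442,33,48,8.4)
look("side",["mandrel","sleeve_block"],"pics/s12.png")
E
```

```text
time_s: 26.85
position: [0.3987, -0.199, 0.3289]
tcp_rot: [[-0.003, -0.146, 0.989], [0.003, 0.989, 0.146], [-1.0, 0.003, -0.003]]
force: [-0.1, -1.1, 0.2]
opening: 0.57
time_s: 27.75
position: [0.4413, 0.0313, 0.3297]
tcp_rot: [[-0.002, -0.147, 0.989], [-0.0, 0.989, 0.147], [-1.0, 0.0, -0.002]]
force: [1.0, 0.4, 1.0]
opening: 0.574
t 27.75 grasp pt [441.   31.3 165.7] zaxis deg 8.43 tilt [-1.6e-03 -2.0e-04 -1.0e+00] F [1.  0.4 1. ] open mm 50.0
spin options rad: 0.0005 or -3.1411 j6 -18.9
offset total mm [117.7   1.5   1.2] (flip y,z if flipped)
mandrel 0.55 ext [349.0, 318.0, 20.0, 30.0] n 469 z10/90 [25.2 54.3] top [441.7  33.8] [23.  22.2] 75.7 mean [441.9  34.5] all [437.2   2. ] [92.4 24.1] 81.9
sleeve_block 0.55 ext [351.0, 333.0, 37.0, 36.0] n 1008 z10/90 [ 4.4 24.9] top [441.8  32.2] [50.7 48. ] 85.8 mean [443.1  39.5] all [439.1  24.7] [69.3 52.1] 85.4
```

View pics/s12.png

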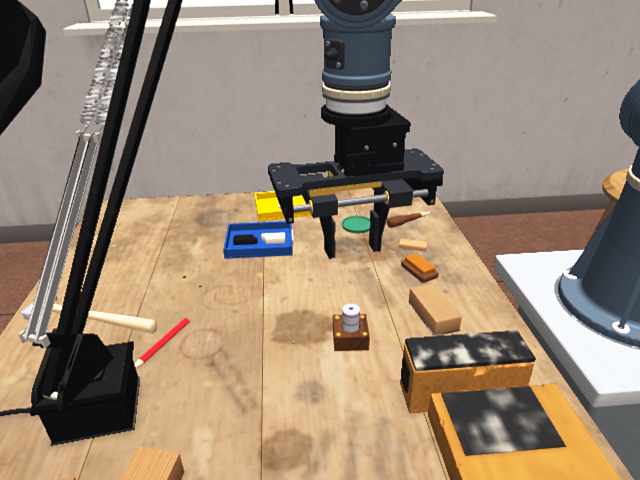

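The mandrel is at (350,318) with the jaws above it, and the lamp is well to the left of the hand.

```bash
python3 -m crank '[{"offset":[0.02,0.0005,0],"spin":0},{"offset":[0.03,0,0],"spin":0},{"offset":[0.03,0,0],"spin":0},{"offset":[0.01,0,0],"spin":0},{"offset":[0,0,0],"spin":0},{"offset":[0,0,0],"spin":0},{"offset":[0,0,0],"spin":0}]'
python3 - <<'E'
from h import *
go(442,33,48,8.4)
c=bot.capture("side");cv2.imwrite("pics/s13.png",cv2.resize(c["pixels"][240:360,270:430],(800,600)))
E
```

```text
time_s: 28.6
position: [0.4419, 0.0322, 0.2413]
tcp_rot: [[0.002, -0.146, 0.989], [-0.0, 0.989, 0.146], [-1.0, -0.001, 0.002]]
force: [-0.4, 0.8, -0.6]
opening: 0.576
t 28.6 grasp pt [442.3  32.1  77.3] zaxis deg 8.4 tilt [ 2.4e-03 -4.0e-04 -1.0e+00] F [-0.4  0.8 -0.6] open mm 50.1
spin options rad: 0.0000 or -3.1416 j6 -18.7
offset total mm [29.3  1.  -0.2] (flip y,z if flipped)
```

View pics/s13.png

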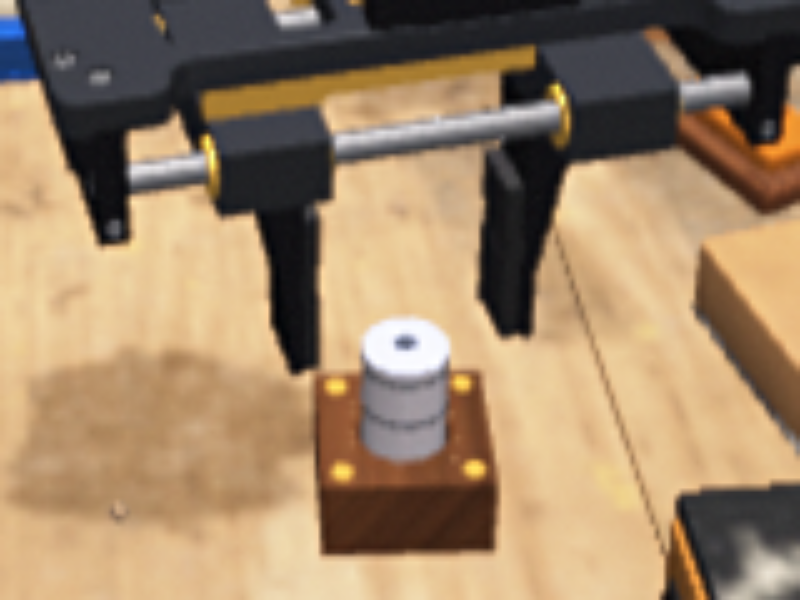

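The jaws (crop x≈305 and 495) are centred on the mandrel at (405,390).

```bash
python3 -m crank '[{"offset":[0.01,0.0007,0],"spin":0},{"offset":[0.01,0,0],"spin":0},{"offset":[0.006,0,0],"spin":0},{"offset":[0.003,0,0],"spin":0},{"offset":[0,0,0],"spin":0},{"offset":[0,0,0],"spin":0}]'
python3 -m crank '[{"offset":[0,0,0],"spin":0},{"offset":[0,0,0],"spin":0},{"offset":[0,0,0],"spin":0},{"offset":[0,0,0],"spin":0},{"offset":[0,0,0],"spin":0},{"offset":[0,0,0],"spin":0}]' 0
python3 - <<'E'
from h import *
s,R,g=st();print(s["moment"])
E
```

```text
time_s: 29.25
position: [0.4414, 0.0331, 0.2111]
tcp_rot: [[-0.0, -0.147, 0.989], [0.0, 0.989, 0.147], [-1.0, 0.0, -0.0]]
force: [-0.3, -0.0, -0.2]
opening: 0.572
time_s: 29.85
position: [0.4413, 0.0331, 0.2113]
tcp_rot: [[0.0, -0.146, 0.989], [-0.0, 0.989, 0.146], [-1.0, -0.0, 0.0]]
force: [-1.3, -0.2, 2.2]
opening: 0.267
t 29.85 grasp pt [441.4  33.1  47.3] zaxis deg 8.42 tilt [ 1.e-04 -0.e+00 -1.e+00] F [-1.3 -0.2  2.2] open mm 23.2
[ 0.02047328 -0.04886306 -0.02508864]
```

```bash
python3 -m crank '[{"offset":[-0.001,0,0],"spin":0},{"offset":[-0.002,0,0],"spin":0},{"offset":[-0.003,0,0],"spin":0},{"offset":[-0.004,0,0],"spin":0},{"offset":[-0.004,0,0],"spin":0},{"offset":[-0.004,0,0],"spin":0},{"offset":[-0.004,0,0],"spin":0},{"offset":[-0.004,0,0],"spin":0},{"offset":[-0.004,0,0],"spin":0},{"offset":[-0.003,0,0],"spin":0},{"offset":[0,0,0],"spin":0}]'
python3 - <<'E'
from h import *
s,R,g=st();print(s["moment"])
c=bot.capture("side");cv2.imwrite("pics/s14.png",cv2.resize(c["pixels"][240:360,270:430],(800,600)))
E
```

```text
time_s: 30.95
position: [0.4415, 0.0331, 0.2447]
tcp_rot: [[0.001, -0.146, 0.989], [-0.0, 0.989, 0.146], [-1.0, -0.0, 0.001]]
force: [-0.2, 0.5, -1.8]
opening: 0.265
t 30.95 grasp pt [441.6  33.1  80.7] zaxis deg 8.42 tilt [ 9.e-04 -1.e-04 -1.e+00] F [-0.2  0.5 -1.8] open mm 23.1
[ 0.01932824 -0.12492821 -0.00370195]
```

View pics/s14.png

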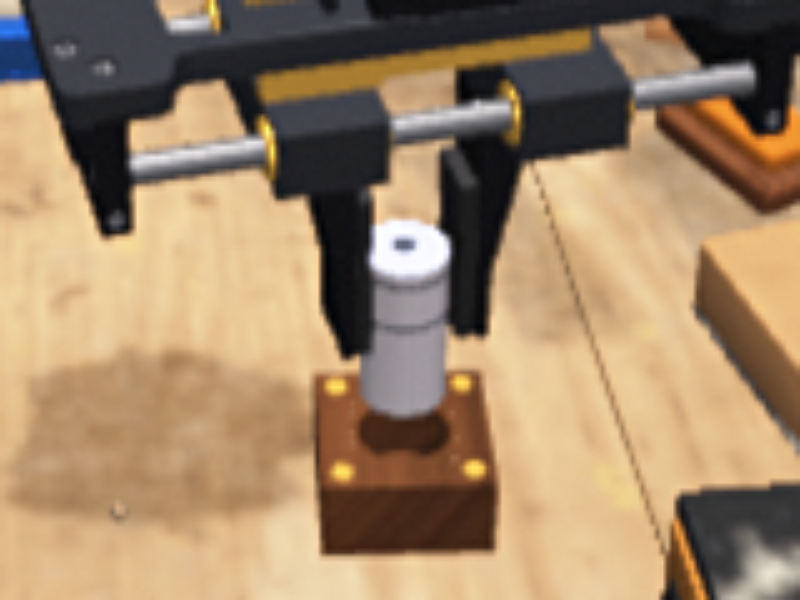

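Mandrel is clear of the bore, upright (crop (408,320)).

```bash
python3 -m crank '[{"offset":[-0.01,0,0],"spin":0},{"offset":[-0.02,0,0],"spin":0},{"offset":[-0.02,0,0],"spin":0},{"offset":[-0.01,0,0],"spin":0},{"offset":[0,-0.008,-0.003],"spin":0},{"offset":[0,-0.015,-0.005],"spin":0},{"offset":[0,-0.022,-0.008],"spin":0},{"offset":[0,-0.028,-0.01],"spin":0},{"offset":[0,-0.03,-0.01],"spin":0},{"offset":[0,-0.03,-0.01],"spin":0},{"offset":[0,-0.03,-0.01],"spin":0},{"offset":[0,-0.03,-0.01],"spin":0}]'
python3 -m crank '[{"offset":[0,-0.03,-0.011],"spin":0},{"offset":[0,-0.03,-0.011],"spin":0},{"offset":[0,-0.025,-0.009],"spin":0},{"offset":[0,-0.018,-0.006],"spin":0},{"offset":[0,-0.01,-0.003],"spin":0},{"offset":[0,-0.005,-0.002],"spin":0},{"offset":[0,0,0],"spin":0},{"offset":[0,0,0],"spin":0},{"offset":[0,0,0],"spin":0}]'
python3 - <<'E'
from h import *
go(380.5,-290.7,46.7,8.4)
look("side",["mandrel","green_dish"],"pics/s15.png")
cv2.imwrite("pics/s15b.png",cv2.resize(cv2.imread("pics/s15.png")[150:270,280:440],(800,600)))
E
```

```text
time_s: 32.2
position: [0.4034, -0.169, 0.3035]
tcp_rot: [[-0.002, -0.146, 0.989], [0.001, 0.989, 0.146], [-1.0, 0.001, -0.001]]
force: [1.1, -0.2, -1.9]
opening: 0.266
time_s: 33.1
position: [0.3801, -0.2893, 0.3041]
tcp_rot: [[-0.001, -0.148, 0.989], [0.001, 0.989, 0.148], [-1.0, 0.001, -0.0]]
force: [-1.0, 0.2, -1.5]
opening: 0.266
t 33.1 grasp pt [ 380.  -289.2  140.1] zaxis deg 8.49 tilt [-6.e-04  1.e-03 -1.e+00] F [-1.   0.2 -1.5] open mm 23.1
spin options rad: 0.0016 or -3.1400 j6 -59.2
offset total mm [93.4 -1.6  0.2] (flip y,z if flipped)
mandrel 0.83 ext [359.0, 168.0, 15.0, 34.0] n 313 z10/90 [102.5 146.2] top [ 379.8 -287.4] [25.  19.5] 58.3 mean [ 380.5 -285.7] all [ 381.7 -287.5] [24.1 24.5] 40.1
mandrel 0.67 ext [258.0, 239.0, 72.0, 36.0] n 1950 z10/90 [ 2.2 18.4] top [ 573.2 -246.5] [103.4 124.9] 88.6 mean [ 575.4 -241.5] all [ 575.8 -269.4] [149.  131.1] 88.6
green_dish 0.57 ext [356.0, 224.0, 26.0, 18.0] n 463 z10/90 [1.5 6.5] top [ 379.8 -291.2] [63.4 62. ] 56.8 mean [ 379.9 -292.2] all [ 378.1 -300.9] [84.  59.7] 79.3
green_dish 0.48 ext [258.0, 240.0, 70.0, 38.0] n 1905 z10/90 [ 2.4 18.4] top [ 573.5 -246.1] [102.4 124.4] 88.6 mean [ 575.5 -241.8] all [ 572.4 -261.8] [138.3 128.5] 85.2
```

View pics/s15b.png

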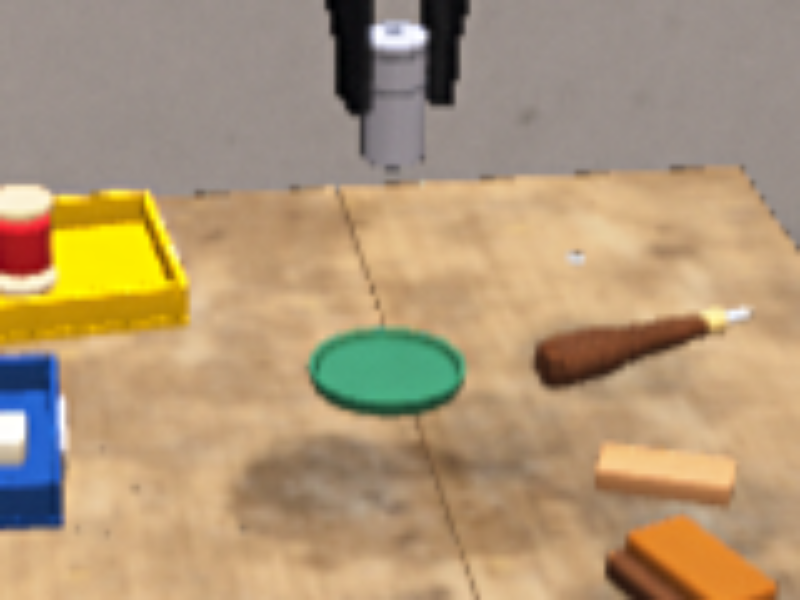

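```bash
python3 -m crank '[{"offset":[0.01,-0.0015,0],"spin":0},{"offset":[0.02,0,0],"spin":0},{"offset":[0.02,0,0],"spin":0},{"offset":[0.015,0,0],"spin":0},{"offset":[0.01,0,0],"spin":0},{"offset":[0.005,0,0],"spin":0},{"offset":[0.002,0,0],"spin":0},{"offset":[0,0,0],"spin":0},{"offset":[0,0,0],"spin":0},{"offset":[0,0,0],"spin":0}]'
python3 - <<'E'
from h import *
go(380.5,-290.7,46.6,8.4)
c=bot.capture("side");cv2.imwrite("pics/s16.png",cv2.resize(c["pixels"][150:270,280:440],(800,600)))
E
```

```text
time_s: 34.25
position: [0.3805, -0.292, 0.2228]
tcp_rot: [[0.001, -0.146, 0.989], [-0.001, 0.989, 0.146], [-1.0, -0.001, 0.001]]
force: [0.5, 0.4, -2.2]
opening: 0.268
t 34.25 grasp pt [ 380.6 -292.2   58.8] zaxis deg 8.42 tilt [ 9.0e-04 -1.1e-03 -1.0e+00] F [ 0.5  0.4 -2.2] open mm 23.3
spin options rad: 0.0004 or -3.1412 j6 -59.3
offset total mm [12.2  1.5  0.1] (flip y,z if flipped)
```

View pics/s16.png

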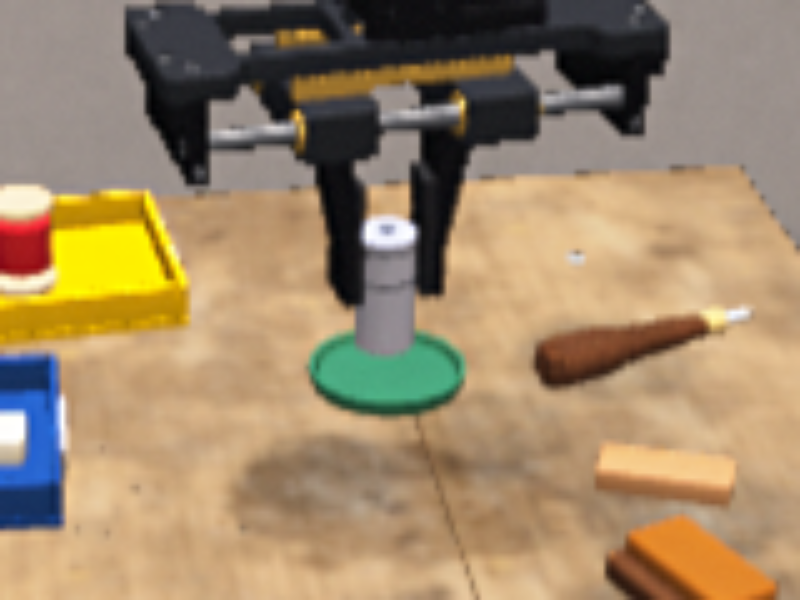

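Upright and centred over the dish; lower the last 12 mm gently.

```bash
python3 -m crank '[{"offset":[0.003,0.001,0],"spin":0},{"offset":[0.003,0,0],"spin":0},{"offset":[0.002,0,0],"spin":0},{"offset":[0.002,0,0],"spin":0},{"offset":[0.001,0,0],"spin":0},{"offset":[0.0005,0,0],"spin":0},{"offset":[0,0,0],"spin":0},{"offset":[0,0,0],"spin":0}]'
python3 - <<'E'
from h import *
st();st()
E
```

```text
time_s: 35.1
position: [0.3802, -0.2909, 0.2108]
tcp_rot: [[0.0, -0.146, 0.989], [-0.0, 0.989, 0.146], [-1.0, -0.0, 0.0]]
force: [0.5, -0.8, -1.0]
opening: 0.264
t 35.1 grasp pt [ 380.2 -290.9   46.8] zaxis deg 8.42 tilt [ 1.e-04 -1.e-04 -1.e+00] F [ 0.5 -0.8 -1. ] open mm 23.0
t 35.1 grasp pt [ 380.2 -290.9   46.8] zaxis deg 8.42 tilt [ 1.e-04 -1.e-04 -1.e+00] F [ 0.5 -0.8 -1. ] open mm 23.0
```

```bash
python3 -m crank '[{"offset":[0.0005,0,0],"spin":0},{"offset":[0,0,0],"spin":0},{"offset":[0,0,0],"spin":0}]'; python3 -m crank '[{"offset":[0.0005,0,0],"spin":0},{"offset":[0,0,0],"spin":0},{"offset":[0,0,0],"spin":0}]'
```

```text
time_s: 35.4
position: [0.3802, -0.2909, 0.2104]
tcp_rot: [[0.0, -0.146, 0.989], [-0.0, 0.989, 0.146], [-1.0, -0.0, 0.0]]
force: [0.3, -0.5, -1.5]
opening: 0.267
time_s: 35.7
position: [0.3802, -0.2909, 0.2103]
tcp_rot: [[0.0, -0.147, 0.989], [-0.001, 0.989, 0.147], [-1.0, -0.001, 0.0]]
force: [-1.3, 0.6, 5.1]
opening: 0.263
```

Contact (force rose to +5 N). Release and retreat straight up.

```bash
python3 -m crank '[{"offset":[0,0,0],"spin":0},{"offset":[0,0,0],"spin":0},{"offset":[0,0,0],"spin":0},{"offset":[0,0,0],"spin":0},{"offset":[0,0,0],"spin":0},{"offset":[0,0,0],"spin":0}]' 0.06
python3 -m crank '[{"offset":[-0.005,0,0],"spin":0},{"offset":[-0.015,0,0],"spin":0},{"offset":[-0.03,0,0],"spin":0},{"offset":[-0.04,0,0],"spin":0},{"offset":[-0.04,0,0],"spin":0},{"offset":[-0.02,0,0],"spin":0},{"offset":[0,0,0],"spin":0},{"offset":[0,0,0],"spin":0},{"offset":[0,0,0],"spin":0}]'
python3 - <<'E'
from h import *
st()
look("side",names,"pics/s17.png")
cv2.imwrite("pics/s17b.png",cv2.resize(cv2.imread("pics/s17.png")[150:330,200:440],(800,600)))
E
```

```text
time_s: 36.3
position: [0.3802, -0.2909, 0.2097]
tcp_rot: [[-0.0, -0.146, 0.989], [0.0, 0.989, 0.146], [-1.0, 0.0, -0.0]]
force: [0.6, 0.5, -0.1]
opening: 0.665
time_s: 37.2
position: [0.3797, -0.2904, 0.3587]
tcp_rot: [[-0.002, -0.146, 0.989], [0.002, 0.989, 0.146], [-1.0, 0.002, -0.001]]
force: [-0.2, 0.1, -0.2]
opening: 0.691
t 37.2 grasp pt [ 379.4 -290.   194.7] zaxis deg 8.42 tilt [-0.0018  0.0021 -1.    ] F [-0.2  0.1 -0.2] open mm 60.1
white_blank 0.48 ext [272.0, 238.0, 23.0, 9.0] n 197 z10/90 [ 5.1 15.2] top [ 547.1 -243.9] [16.9 42.3] 84.2 mean [ 545.8 -243. ] all [ 547.4 -243.2] [18.3 42.7] 84.2
red_spool 0.73 ext [284.0, 197.0, 11.0, 21.0] n 227 z10/90 [ 8.9 43. ] top [ 521.5 -383.8] [22.9 23.3] 85.0 mean [ 521.2 -381.9] all [ 521.5 -383.4] [23.8 24.8] 86.0
mandrel 0.79 ext [357.0, 214.0, 14.0, 30.0] n 301 z10/90 [10.4 52.7] top [ 382.8 -290. ] [19.4 23.7] 10.4 mean [ 381.8 -288.1] all [ 382.4 -289.5] [20.5 23.7] 20.5
sleeve_block 0.82 ext [351.0, 334.0, 34.0, 38.0] n 1280 z10/90 [ 4.9 24.8] top [441.7  32.5] [50.9 48.1] 85.6 mean [442.2  34.3] all [439.   20.3] [77.1 50.8] 83.3
blue_tray 0.74 ext [258.0, 239.0, 74.0, 37.0] n 1927 z10/90 [ 2.3 18.5] top [ 573.2 -246.9] [102.2 124.8] 88.3 mean [ 574.1 -242. ] all [ 575.  -269.7] [148.6 132.4] 87.9
yellow_tray 0.6 ext [283.0, 204.0, 59.0, 30.0] n 1448 z10/90 [ 2.1 18.2] top [ 519.8 -389.5] [125.  102.8] 5.5 mean [ 519.6 -379. ] all [ 518.1 -408.1] [133. 146.] 2.4
green_dish 0.68 ext [356.0, 224.0, 28.0, 11.0] n 321 z10/90 [1.8 6.7] top [ 380.3 -288.4] [59.7 59.7] 83.2 mean [ 380.7 -286.6] all [ 380.7 -292.1] [60.3 68.2] 6.6
```

View pics/s17b.png

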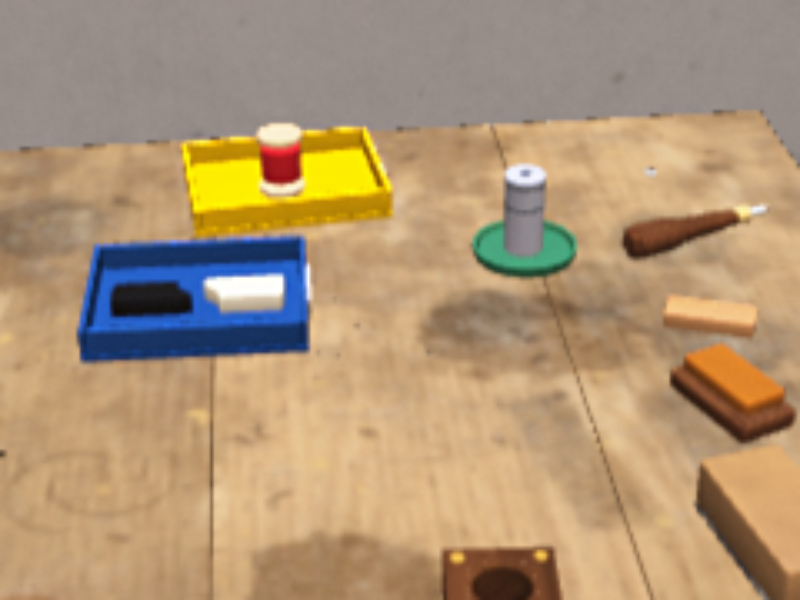

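The mandrel stands upright in the dish (525,212), the spool upright in yellow (280,160) and both blanks flat in blue (150,298; 245,293). The hand is clear.

```bash
python3 -c "
from rig import bot
print(bot.hand_in())"
```

```text
the job is handed in; nothing more can be done
None
```

The bench is cleared and the job is handed in, at about 37.6 s of the 109 s. I worked in the order asked:

1. **Frog blanks:** the black and then the white blank went end to end into the blue tray, both lying flat.
2. **Spool:** it stands upright near the middle of the yellow tray.
3. **Mandrel:** I drew it straight up out of the sleeve block. It went into the green dish upright until it touched the floor (about 5 N), and then I released it.

**Last checks:** the final side picture showed all four things in place, with the gripper open and about 0.15 m above the mandrel. Everything stayed still between release and that picture, and wrist force readings stayed within a few newtons at the end of every move.

**What did not agree:**
- **Black blank:** the networks did not report it in that last picture, so its placing rests on what I saw there. It had also shown clearly in the tray in earlier pictures.
- **Spool width:** the gripper read about 24 mm on the spool instead of the expected 29 mm. A picture showed it held upright, and it stands upright in the tray.

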